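Seat the filled tube rack and flip its lane flag to the tick

ROBOT

A 6-joint arm with a two-finger parallel gripper is mounted at the origin on a cart in front of the work surface, level with it; the furniture and walls round the work are solid. World frame = base frame: x ahead of the robot, y to its left, z up, the work surface at z = 0. Lengths are in m, angles in rad, forces in N, time in s.
With the tool pointing down it reaches from about 0.4 to 0.825 m from the base axis. Payload 7 kg.
Tool frame: the origin (TCP) lies at the very end of the fingers, on their centre line; the grasp point (between the pads) lies 19 mm behind it; z points along the fingers, y is the direction in which the jaws open and shut (so a half turn about z gives the same grasp; the last joint's range is limited). The gripper opens to 88 mm and grips with 3 to 60 N. Pads are 19 mm wide; open, the fingers measure 130 mm over their backs; the gripper's body (78 mm by 193 mm) begins 47 mm behind the grasp point.
Start: joints at [1.513, 0.359, 0.012, 0, -1.224, -0.288], TCP at [0.229, 0.635, 0.227] pointing down, gripper open.
Joint ranges: [-3.07, 3.07], [-1.43, 2.12], [-1.02, 1.25], [-3.03, 1.67], [-3.05, -0], [-3.03, 3.03]. Speed limits (rad/s): [2.39, 2.39, 3.01, 3.14, 3.14, 3.14].

INTERFACE

Orientations are given as [roll, pitch, yaw] about the fixed x, y, z axes, in that order (R = Rz(yaw) Ry(pitch) Rx(roll)).
In Python, from station import arm, eyes, job, outline_of gives the robot as it stands.
- The arm moves only by the tool apply_moves, never from a script. Its argument "moves" is a list of rows, each a list of 5 numbers: the opening, from -1 (shut) to 1 (fully open), then the shift along the tool's x, y, z in m, then the turn about the tool's z in rad. A call has 1 to 12 rows; each row shifts and turns the commanded pose from where the row before left it, along the tool's axes as they then stand; what a row does not reach is not made up. A row lasts 1/12 s, in which the tool goes at most 41.7 mm and 7.16 degrees, less where a joint would pass 70% of its speed; a pose out of reach is approached as far as the arm can. A call with a gripper value outside its range is refused whole. The fingers move at their own pace and stop on an object; "newtons" is the grip in N (left out, the last holds). Time passes only in rows, so rows that do not move let the fingers close. It gives the time, the measured TCP pose, the force and the opening at its end, in the units of the state.
- arm.get_state(): the state, without advancing time (a new reading comes with each control period).
- eyes.grab_frame(name): name is "side" or "top"; returns a dict with "color" (384x512x3 uint8, red, green, blue), "z_map" (384x512 float32, m along the optical axis (not along the pixel's ray), 0 where there is no reading), "camera_matrix" (3x3 intrinsics, pixels), "k1" (the pictures are not rectified: a ray, as slopes to the right and down, at radius r is drawn at 1 + k1 r^2 times it, then the intrinsics apply), "extrinsics" (4x4, takes a point from camera to world coordinates). Camera axes: x right, y up, looking along -z (the intrinsics and any distortion apply to the point x, -y, -z); pixel columns grow to the right and rows downward; lengths in m; the calibration is good to about 2 mm. A picture is of the moment at which its call begins.
- job.job_done(): hands the job in, once; it reports no verdict.
Trained networks look in a picture, given as the dict that the camera call returned (one of the last four; its "shot" number tells which), for a name from the list of things; names that differ only in an ending like _2 or _b are one class to them, and where a whole thing is asked for, a point or a joint stands for the part that bears it (a point fixed in the world has none). Each returns a list of dicts, best first, with "score" (0 to 1); they miss things now and then, are a little off and sometimes report something else, mostly with a low value. They report only what shows in the picture. A call takes as long as a camera call.
- outline_of(label, picture): "region" (384x512 bool, what is visible of it) and "extent" ([left, top, right, bottom] in pixels, round what is visible of it).
The state is a dict: "t": time; "q": joint angles; "qd": joint speeds; "joint_efforts": joint torques, N m; "eef_pos": TCP position; "ee_rot": TCP orientation; "force": force on the tool from outside, world axes, zero at the start; "moment": the same for the moment, N m; "width": finger opening in m.
Only numpy, scipy, OpenCV 4.12 (cv2) and the standard library are available. Lean on these libraries where they do the work, as an engineer would, in place of code of your own. Each camera call takes 0.05 s, during which the arm holds its last target.

TASK

With your fingertips alone, lifting neither rack, push the tube rack that holds the four sample tubes back along its lane until it sits fully home against the rubber stops. Then flip the flag behind that same lane right over its pivot, so that it lies flat on the other side with the tick face up. Leave the empty rack and its flag as they are, and don't disturb the cup, vial and loose tube round the dock.

Things in the scene. Friction and masses are not known exactly. Their poses are not given: they have to be found in the camera images.
- dock: Fixed two-lane aluminium rack dock, plate 332 mm wide, x -95 to +122 mm, top 6 mm above the worktop. Origin: on the worktop midway between the lanes; x points along the lanes away from the robot, y left, z up. Lane centres at y = +78.5 (left) and -78.5 mm (right). Lanes 151 mm wide between fences 24 mm high (x -77 to 46). Back wall 32 mm high with rubber stops, faces at x = 38 mm: a rack fully home has x = 0.
- left_pivot (a point): Fixed middle of the left flag's pivot axis, behind the left lane's back wall: dock x = 83, y = 78.5, 80 mm above the worktop. The axis runs along the dock's x between two upright cheeks 57 mm apart (22 mm wide in y, tops 91 mm above the worktop). Thin rubber-capped rests stand 52 mm to either side of the pivot just under leaf level; the space under the thumb tab is free.
- right_pivot (a point): The same for the right lane's flag, at dock y = -78.5 mm.
- left_flag (a joint): Turn of the left lane's flag, rad; starts at 0 to 0.12. 0: its display leaf lies level to the left (+y) of the pivot, dash face up; pi/2: the leaf stands upright; pi (end stop): the leaf lies level to the right (-y), tick face up. The pivot is stiff (0.02 N m): the flag stays at whatever angle it is left.
- right_flag (a joint): The same for the right lane's flag.
- left_flag_leaf (a point): Middle of the left flag's display leaf, 40 mm from the pivot axis, moving with it. The flag is a white plate 4 mm thick; the leaf is 52 mm wide (dock x) and reaches 64 mm from the axis.
- left_flag_tab (a point): Middle of the left flag's ridged thumb tab, 24 mm from the pivot axis on the side away from the leaf, moving with it. The tab is 40 mm wide (dock x) and reaches 38 mm from the axis; pressing it down raises the leaf.
- right_flag_leaf (a point): The same point on the right flag's leaf.
- right_flag_tab (a point): The same point on the right flag's thumb tab.
- full_rack: Loose white tube rack, 76 deep (x) x 141 wide (y) x 46 mm high, 0.15 to 0.3 kg, holding four capped tubes seated firmly, tops about 95 mm above its underside; none in the row nearest the robot nor mid-width. Stands in one of the lanes 35 to 50 mm short of the stops. Origin: centre of its underside, on the dock plate; flat front wall 38 mm toward the robot.
- empty_rack: Loose white tube rack of the same shape without tubes, in the other lane, likewise short of the stops; it stays there.
- cup: Specimen cup with screw lid, 58 mm across, 59 mm tall, standing beside the right end of the dock. Origin: centre of its underside.
- vial: Small capped vial, 25 mm across, 49 mm tall, standing on the dock plate between the two flags. Origin: centre of its underside.
- loose_tube: Capped sample tube lying on the worktop in front of the dock, 90 mm long, 16 mm thick. Origin: its middle, on the worktop.

How it is judged:
By the outcome, as a careful person would: the job done as asked, in the order asked, and still so for the second after the job is handed in, with the robot touching nothing.
It also fails if it takes over 48 s, if anything falls off the work surface, if the arm or the gripper's body presses on something with over 40 N, if the wrist force passes 120 N, or if a joint passes its speed limit or range.

## Working session

There is one attempt and no reset: what is moved stays moved. The work goes in short steps, Python scripts to look and compute and a tool call to move; the robot and the scene stay as the last step left them, time stands still between calls to the robot, and variables do not carry over. Pictures are saved under pics/ and viewed, and the job is handed in when it is done.

Besides the shell and the picture viewer there is one more tool, called after "Emit:" in YAML: its name, and indented under it one key for each argument. apply_moves: Moves the arm, as the interface text tells. Its arguments: {"type":"object","properties":{"moves":{"type":"array","items":{"type":"array","items":{"type":"number"}}},"newtons":{"type":"number"}},"required":["moves"]}

```bash
mkdir -p pics; ls
python3 - <<'E'
from station import arm, eyes, job, outline_of
import cv2, pickle
print(arm.get_state())
for n in ("top","side"):
    f=eyes.grab_frame(n)
    pickle.dump(f,open(f"{n}0.pkl","wb"))
    cv2.imwrite(f"pics/{n}0.png",cv2.resize(f["color"][:,:,::-1],(800,600),interpolation=cv2.INTER_CUBIC))
    print(n,f["camera_matrix"],f["k1"],f["extrinsics"],f["shot"])
E
```

```text
pics
{'t': 0.0, 'q': array([ 1.51309005e+00,  3.59409044e-01,  1.10644687e-02, -3.59906048e-04,
       -1.22413548e+00, -2.88121357e-01]), 'qd': array([-0.00045853,  0.00197192,  0.00023014, -0.00042003,  0.00197952,
        0.00031519]), 'joint_efforts': array([ 3.70825786e-03, -5.82717776e+01,  2.93049842e+01,  6.99722797e+00,
        6.87510154e-03, -1.50496826e-04]), 'eef_pos': array([0.2286504 , 0.6345601 , 0.22560906]), 'ee_rot': array([ 3.13988218e+00, -1.54094772e-04, -3.45950068e-01]), 'force': array([-4.83671961e-04, -1.63515021e-01,  5.65897296e-01]), 'moment': array([-0.05085423,  0.02534693,  0.02683674]), 'width': 0.08719010882679112}
top [[371.35424815   0.         259.85129909]
 [  0.         371.35424815 187.67278751]
 [  0.           0.           1.        ]] -0.09318668557735311 [[ 0.02666995  0.98528066 -0.16885125  0.35757859]
 [-0.99959152  0.02454969 -0.01463255  0.00405123]
 [-0.01027192  0.16917252  0.98553292  0.9112755 ]
 [ 0.          0.          0.          1.        ]] 1
side [[380.91137542   0.         249.62735327]
 [  0.         380.91137542 192.04546046]
 [  0.           0.           1.        ]] -0.0464567303049119 [[-0.83236602  0.33541053 -0.44121037  0.14909181]
 [-0.5540261  -0.52495201  0.64612729  0.57008394]
 [-0.01489637  0.78225646  0.6227784   0.61367614]
 [ 0.          0.          0.          1.        ]] 2
```

View pics/top0.png

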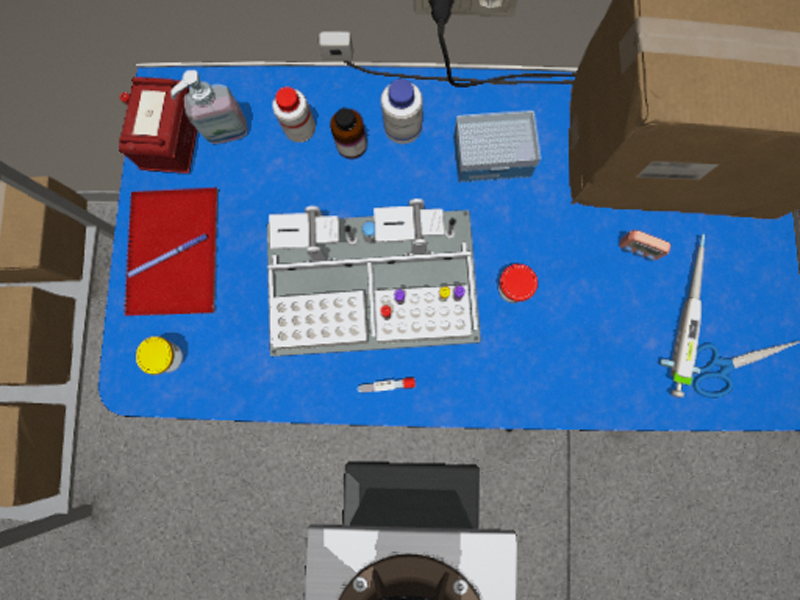

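View pics/side0.png

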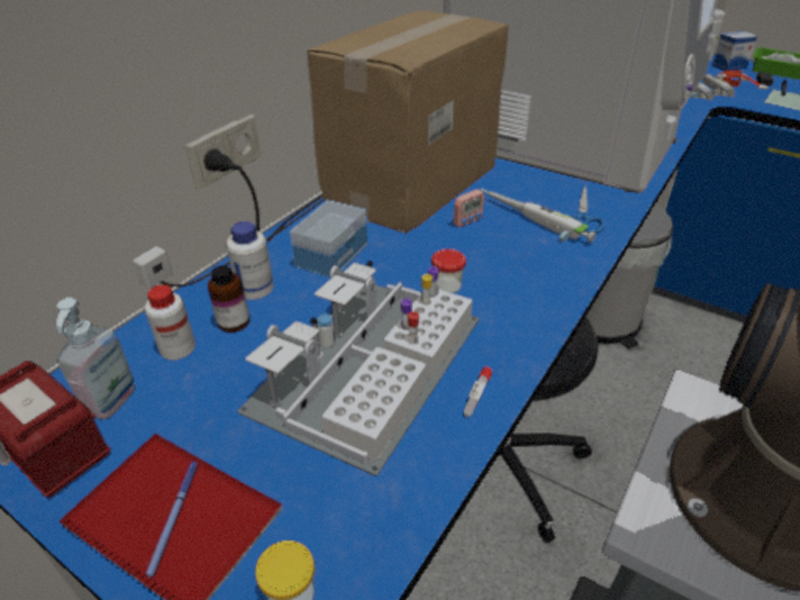

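```bash
cat > h.py <<'E'
import numpy as np, cv2, pickle
def cloud(f):
    K=f["camera_matrix"];H,W=f["z_map"].shape
    u,v=np.meshgrid(np.arange(W),np.arange(H))
    p=np.stack([u,v],-1).reshape(-1,1,2).astype(np.float64)
    n=cv2.undistortPoints(p,K,np.array([f["k1"],0,0,0,0.])).reshape(H,W,2)
    z=f["z_map"].astype(float)
    c=np.stack([n[...,0]*z,-n[...,1]*z,-z],-1)
    E=f["extrinsics"]
    w=c@E[:3,:3].T+E[:3,3]; w[z<=0]=np.nan
    return w
def proj(f,P):
    E=np.linalg.inv(f["extrinsics"]);P=np.atleast_2d(P)
    c=P@E[:3,:3].T+E[:3,3]
    q=np.stack([c[:,0],-c[:,1],-c[:,2]],-1)
    return cv2.projectPoints(q,np.zeros(3),np.zeros(3),f["camera_matrix"],np.array([f["k1"],0,0,0,0.]))[0].reshape(-1,2)
E
python3 - <<'E'
from h import *
from station import eyes,outline_of
for n in ("top","side"):
    f=eyes.grab_frame(n); pickle.dump(f,open(f"{n}0.pkl","wb"))
    w=cloud(f); out={}
    for l in ["dock","full_rack","empty_rack","cup","vial","loose_tube","left_flag","right_flag","left_flag_leaf"]:
        r=outline_of(l,f)
        for d in r[:2]:
            m=d["region"]; P=w[m]; P=P[~np.isnan(P[:,0])]
            print(n,l,round(d["score"],2),np.round(d["extent"]),m.sum(),np.round(np.median(P,0),3) if len(P) else None)
        out[l]=r
    pickle.dump(out,open(f"{n}_o.pkl","wb"))
    x0,y0,x1,y1=(160,125,360,260) if n=="top" else (150,150,310,300)
    c=f["color"][y0:y1,x0:x1,::-1]; s=min(800/c.shape[1],600/c.shape[0])
    cv2.imwrite(f"pics/{n}_crop.png",cv2.resize(c,None,fx=s,fy=s,interpolation=cv2.INTER_CUBIC))
E
```

```text
top dock 0.92 [170. 128. 306. 229.] 7398 [0.569 0.072 0.007]
top dock 0.73 [174. 136. 217. 162.] 920 [0.593 0.175 0.084]
top full_rack 0.87 [240. 181. 301. 219.] 1999 [ 0.476 -0.007  0.051]
top empty_rack 0.89 [172. 183. 238. 223.] 2033 [0.463 0.148 0.05 ]
top empty_rack 0.67 [170. 130. 306. 229.] 7260 [0.568 0.07  0.007]
top cup 0.68 [319. 168. 345. 194.] 503 [ 0.524 -0.149  0.057]
top vial 0.58 [239. 182. 301. 217.] 1980 [ 0.476 -0.01   0.051]
top vial 0.54 [230. 140. 238. 155.] 80 [0.6   0.079 0.053]
top loose_tube 0.8 [228. 244. 266. 250.] 221 [0.368 0.047 0.013]
top left_flag 0.86 [173. 139. 217. 162.] 864 [0.593 0.176 0.084]
top right_flag 0.76 [241. 128. 283. 154.] 892 [0.607 0.021 0.083]
top right_flag 0.38 [174. 136. 216. 163.] 893 [0.594 0.176 0.084]
top left_flag_leaf 0.94 [171. 135. 216. 164.] 837 [0.593 0.176 0.084]
side dock 0.96 [155. 164. 307. 305.] 7044 [0.567 0.143 0.007]
side dock 0.72 [202. 171. 239. 191.] 524 [0.604 0.022 0.082]
side full_rack 0.56 [246. 172. 300. 238.] 2062 [0.468 0.006 0.049]
side full_rack 0.45 [155. 208. 202. 237.] 743 [0.591 0.179 0.084]
side empty_rack 0.64 [204. 221. 271. 292.] 2850 [0.455 0.163 0.049]
side cup 0.56 [274. 159. 301. 190.] 457 [ 0.516 -0.139  0.052]
side vial 0.63 [201. 200. 215. 222.] 173 [0.597 0.083 0.038]
side loose_tube 0.78 [298. 236. 316. 267.] 219 [0.367 0.045 0.013]
side left_flag 0.65 [156. 206. 203. 237.] 722 [0.591 0.18  0.084]
side right_flag 0.64 [204. 169. 239. 196.] 509 [0.605 0.022 0.082]
side left_flag_leaf 0.62 [158. 208. 205. 239.] 743 [0.591 0.179 0.084]
side left_flag_leaf 0.51 [154. 164. 306. 303.] 6652 [0.567 0.145 0.007]
```

View pics/top_crop.png

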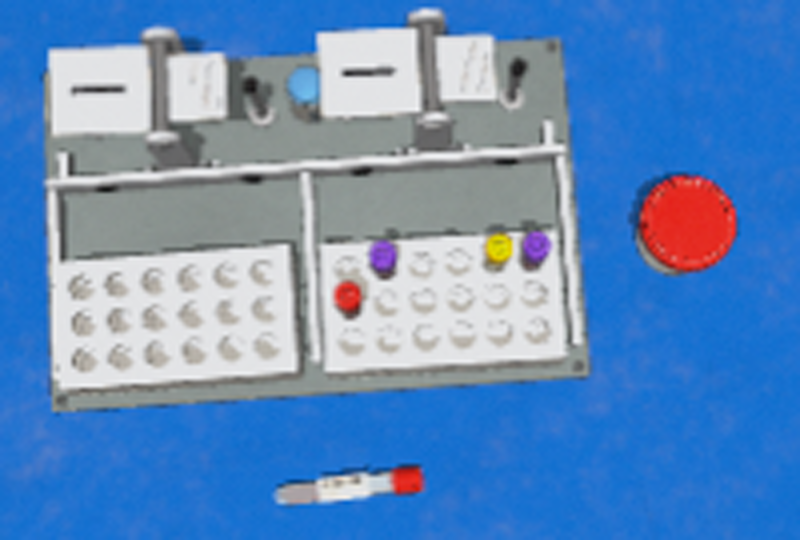

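View pics/side_crop.png

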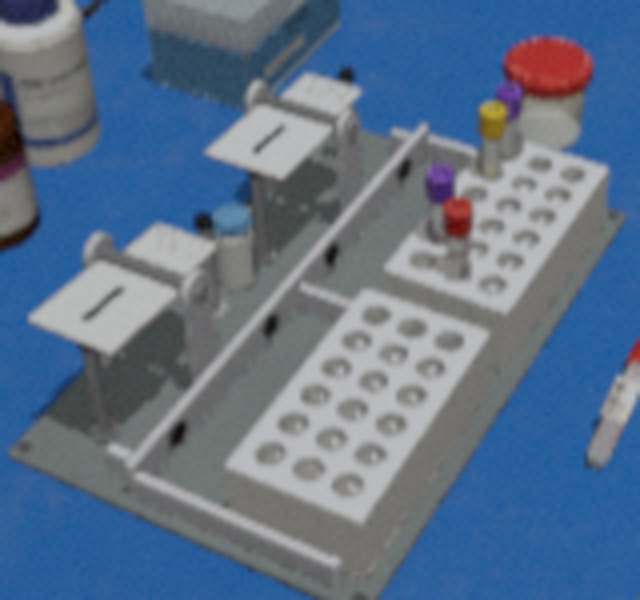

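```bash
cat > fit.py <<'E'
from h import *
res={}
for n in ("top","side"):
    f=pickle.load(open(f"{n}0.pkl","rb")); o=pickle.load(open(f"{n}_o.pkl","rb"))
    w=cloud(f)
    tb=w[(abs(w[...,2])<0.03)&(w[...,0]>0.35)&(w[...,0]<0.42)&(abs(w[...,1])<0.3)]
    print(n,"table z",np.nanmedian(w[(w[...,0]>0.33)&(w[...,0]<0.38)&(w[...,1]>0.1)&(w[...,1]<0.25)][:,2]))
    m=np.zeros(w.shape[:2],bool)
    for l in ["dock","full_rack","empty_rack","left_flag","right_flag"]: m|=o[l][0]["region"]
    P=w[m]; P=P[~np.isnan(P[:,0])]; P=P[(P[:,2]>0.003)&(P[:,2]<0.07)]
    r=cv2.minAreaRect((P[:,:2]).astype(np.float32)); print(r, np.round(cv2.boxPoints(r),3).tolist())
    for l in ["full_rack","empty_rack"]:
        d=[x for x in o[l]][0]; Q=w[d["region"]]; Q=Q[(Q[:,2]>0.046)&(Q[:,2]<0.056)]
        r=cv2.minAreaRect(Q[:,:2].astype(np.float32)); print(l,r,np.median(Q[:,2]),len(Q))
E
python3 fit.py
```

```text
top table z -0.00044479396062691023
((0.5386078357696533, 0.07502838224172592), (0.2309476137161255, 0.33069121837615967), 5.3774614334106445) [[0.40799999237060547, 0.2290000021457672], [0.4390000104904175, -0.10000000149011612], [0.6690000295639038, -0.07900000363588333], [0.6380000114440918, 0.25]]
full_rack ((0.4772644340991974, -0.007037825882434845), (0.07632111757993698, 0.13975688815116882), 4.849727630615234) 0.05145761184332465 1245
empty_rack ((0.4633365571498871, 0.14869904518127441), (0.07651869207620621, 0.13915927708148956), 5.777917861938477) 0.05163712513970309 1340
side table z -0.0007540358826788052
((0.5307226181030273, 0.07395444810390472), (0.2173466682434082, 0.3321017026901245), 5.0593743324279785) [[0.40799999237060547, 0.23000000417232513], [0.43700000643730164, -0.10100000351667404], [0.6539999842643738, -0.0820000022649765], [0.6240000128746033, 0.24899999797344208]]
full_rack ((0.47499901056289673, 0.0005782097578048706), (0.07685387879610062, 0.16039107739925385), 4.665515899658203) 0.04999237426516523 976
empty_rack ((0.4628279507160187, 0.14777438342571259), (0.07700316607952118, 0.14215891063213348), 5.865108966827393) 0.05084963685940325 1661
```

```bash
cat > ov.py <<'E'
from h import *
import sys
ox,oy,yaw=0.5173,0.0728,np.deg2rad(5.2)
def D(p):
    p=np.atleast_2d(np.array(p,float)); c,s=np.cos(yaw),np.sin(yaw)
    return np.c_[ox+c*p[:,0]-s*p[:,1],oy+s*p[:,0]+c*p[:,1],p[:,2]]
def Dinv(w):
    w=np.atleast_2d(w);c,s=np.cos(yaw),np.sin(yaw);d=w[:,:2]-[ox,oy]
    return np.c_[c*d[:,0]+s*d[:,1],-s*d[:,0]+c*d[:,1],w[:,2]]
if __name__=="__main__":
  polys=[[(-.095,.166,.006),(.122,.166,.006),(.122,-.166,.006),(-.095,-.166,.006)]]
  for s in (1,-1):
    y=s*.0785
    polys.append([(.083-.026,y,.08),(.083+.026,y,.08),(.083+.026,y+.064,.08),(.083-.026,y+.064,.08)])
    polys.append([(.083-.02,y-.01,.08),(.083+.02,y-.01,.08),(.083+.02,y-.038,.08),(.083-.02,y-.038,.08)])
  polys.append([(-.077,0,.024),(.046,0,.024)])
  for n in ("top","side"):
    f=pickle.load(open(f"{n}0.pkl","rb"))
    x0,y0,x1,y1=(160,125,360,260) if n=="top" else (150,150,310,300)
    c=f["color"][y0:y1,x0:x1,::-1]; s=min(800/c.shape[1],600/c.shape[0])
    c=cv2.resize(c,None,fx=s,fy=s,interpolation=cv2.INTER_CUBIC)
    for p in polys:
        q=((proj(f,D(p))-[x0,y0]+.5)*s).astype(np.int32)
        cv2.polylines(c,[q.reshape(-1,1,2)],True,(0,255,0),1)
    cv2.imwrite(f"pics/{n}_{sys.argv[1]}.png",c)
E
python3 ov.py ov1
python3 - <<'E'
from ov import *
for n in ("top","side"):
    f=pickle.load(open(f"{n}0.pkl","rb")); o=pickle.load(open(f"{n}_o.pkl","rb")); w=cloud(f)
    for l in ["left_flag","right_flag"]:
        Q=w[o[l][0]["region"]]; Q=Dinv(Q[~np.isnan(Q[:,0])]); y=Q[:,1]-(.0785 if l[0]=="l" else -.0785)
        for a,b in ((.02,.06),(-.035,-.015)):
            s=(y>a)&(y<b)&(abs(Q[:,0]-.083)<.02)&(Q[:,2]>.07)
            if s.sum()>5: print(n,l,(a,b),s.sum(),np.polyfit(y[s],Q[s,2],1).round(4))
    w2=Dinv(w.reshape(-1,3)); 
    for l in ["cup","vial","loose_tube"]:
        i=0
        if n=="top" and l=="vial": i=1
        Q=w[o[l][i]["region"]];Q=Q[~np.isnan(Q[:,0])];Q=Q[Q[:,2]>Q[:,2].max()-.015] if l!="loose_tube" else Q
        r=cv2.minAreaRect(Q[:,:2].astype(np.float32)); print(n,l,Dinv(np.r_[r[0],0]).round(3),r)
E
```

```text
top left_flag (0.02, 0.06) 294 [0.1149 0.0821]
top left_flag (-0.035, -0.015) 137 [0.1308 0.0824]
top right_flag (0.02, 0.06) 287 [0.0676 0.0817]
top right_flag (-0.035, -0.015) 137 [0.0552 0.0814]
top cup [[-0.012 -0.223  0.   ]] ((0.5257503390312195, -0.15070310235023499), (0.05489848181605339, 0.05505010113120079), 89.23670196533203)
top vial [[ 0.087 -0.002  0.   ]] ((0.6045511364936829, 0.07884876430034637), (0.014509405009448528, 0.020610591396689415), 89.86341094970703)
top loose_tube [[-0.151 -0.014  0.   ]] ((0.3682212829589844, 0.04552176594734192), (0.017018703743815422, 0.08488026261329651), 5.097118854522705)
side left_flag (0.02, 0.06) 251 [0.1094 0.0823]
side left_flag (-0.035, -0.015) 109 [0.1108 0.0799]
side right_flag (0.02, 0.06) 166 [0.0599 0.0804]
side right_flag (-0.035, -0.015) 67 [0.0811 0.0804]
side cup [[-0.014 -0.222  0.   ]] ((0.5239657163619995, -0.14969268441200256), (0.05473815277218819, 0.052829809486866), 49.95981979370117)
side vial [[ 0.085 -0.003  0.   ]] ((0.6026533842086792, 0.07788940519094467), (0.020641189068555832, 0.019417710602283478), 45.79590606689453)
side loose_tube [[-0.151 -0.02   0.   ]] ((0.36866435408592224, 0.0390845462679863), (0.01822039857506752, 0.09974192827939987), 10.59030818939209)
```

View pics/top_ov1.png

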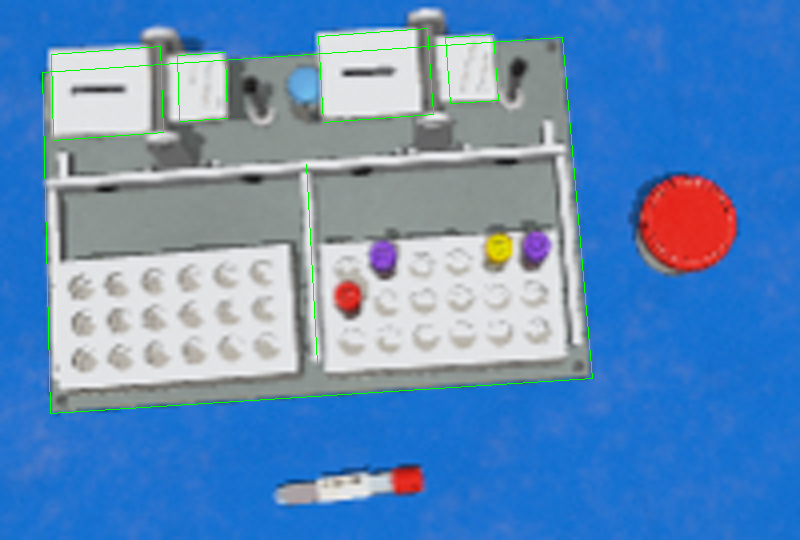

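View pics/side_ov1.png

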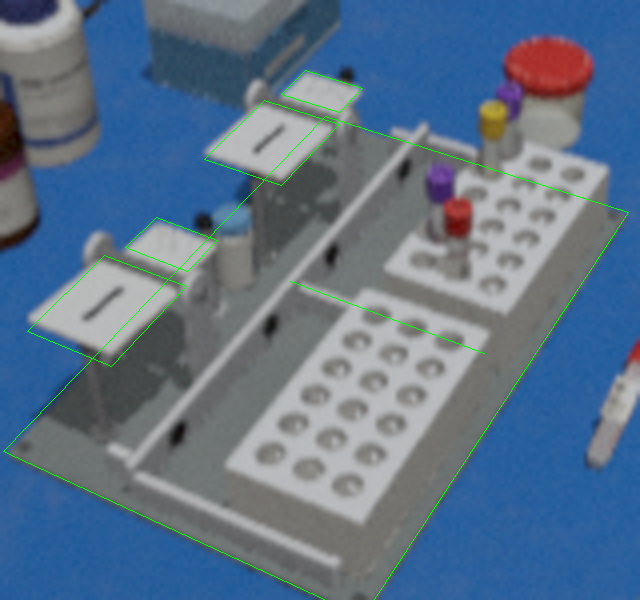

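Emit:
apply_moves:
  moves:
    - [1,0,0,0,-0.109]
    - [1,0,0,0,-0.109]
    - [1,0,0,0,-0.109]
    - [1,0,0,0,-0.109]
    - [1,0.02,0.035,0,0]
    - [1,0.02,0.035,0,0]
    - [1,0.02,0.035,0,0]
    - [1,0.02,0.035,0,0]
    - [1,0.02,0.035,0,0]
    - [1,0.02,0.035,0,0]
    - [1,0,0.04,0,0]
    - [1,0,0.04,0,0]

```text
t: 2.1
eef_pos: [0.3752, 0.3551, 0.2262]
ee_rot: [3.141, 0.0, 0.089]
force: [0.5, -0.3, 0.3]
width: 0.0875
```

```bash
cat > st.py <<'E'
from ov import *
from station import arm
s=arm.get_state(); p=s["eef_pos"]
print("t",round(s["t"],2),"dock mm",(Dinv(p)*1000).round(1),"yaw-dock",round(s["ee_rot"][2]-yaw,4),"rp",s["ee_rot"][:2].round(4),"q",s["q"].round(2),"F",s["force"].round(2),"w",round(s["width"],4))
E
python3 st.py
```

```text
t 2.1 dock mm [[-115.9  294.1  226.2]] yaw-dock -0.0017 rp [3.1412e+00 1.0000e-04] q [ 1.14  0.1  -0.33  0.   -1.14  0.52] F [ 0.55 -0.28  0.34] w 0.0875
```

Emit:
apply_moves:
  moves:
    - [1,0.002,0.04,0,0]
    - [1,0.002,0.04,0,0]
    - [1,0.002,0.04,0,0]
    - [1,0.002,0.04,0,0]
    - [1,0,0.04,0,0]
    - [1,0,0.04,0,0]
    - [1,0,0.04,0,0]
    - [1,0,0.04,0,0]
    - [1,0,0.03,0,0]
    - [1,0,0,0,0]
    - [1,0,0,0,0]

```text
t: 3.02
eef_pos: [0.4139, 0.0077, 0.2268]
ee_rot: [-3.141, -0.001, 0.086]
force: [0.5, 0.3, 0.6]
width: 0.0877
```

```bash
python3 st.py
```

```text
t 3.02 dock mm [[-108.9  -55.5  226.8]] yaw-dock -0.0043 rp [-3.1413e+00 -7.0000e-04] q [ 0.5  -0.09 -0.52  0.   -1.14  1.16] F [0.52 0.34 0.65] w 0.0877
```

Emit:
apply_moves:
  moves:
    - [1,0,0.02,0.03,-0.004]
    - [1,0,0,0.035,0]
    - [1,0,0,0.035,0]
    - [1,0,0,0.035,0]
    - [1,0,0,0.025,0]
    - [1,0,0,0.015,0]
    - [1,0,0,0.005,0]
    - [1,0,0,0,0]
    - [1,0,0,0,0]

```text
t: 3.77
eef_pos: [0.4164, -0.01, 0.0471]
ee_rot: [3.142, -0.001, 0.095]
force: [-0.0, -0.8, 0.1]
width: 0.088
```

```bash
python3 st.py
cat > look.py <<'E'
from ov import *
from station import eyes
import sys
for n in sys.argv[2].split(","):
    f=eyes.grab_frame(n); pickle.dump(f,open(f"{n}_{sys.argv[1]}.pkl","wb"))
    x0,y0,x1,y1=(160,110,360,260) if n=="top" else (150,130,330,265)
    c=f["color"][y0:y1,x0:x1,::-1]; s=min(800/c.shape[1],600/c.shape[0])
    cv2.imwrite(f"pics/{n}_{sys.argv[1]}.png",cv2.resize(c,None,fx=s,fy=s,interpolation=cv2.INTER_CUBIC))
E
python3 look.py a side,top
```

```text
t 3.77 dock mm [[-108.   -73.3   47.1]] yaw-dock 0.0047 rp [ 3.1416e+00 -5.0000e-04] q [ 0.45  0.15 -0.77  0.   -0.65  1.21] F [-0.03 -0.76  0.15] w 0.088
```

View pics/side_a.png

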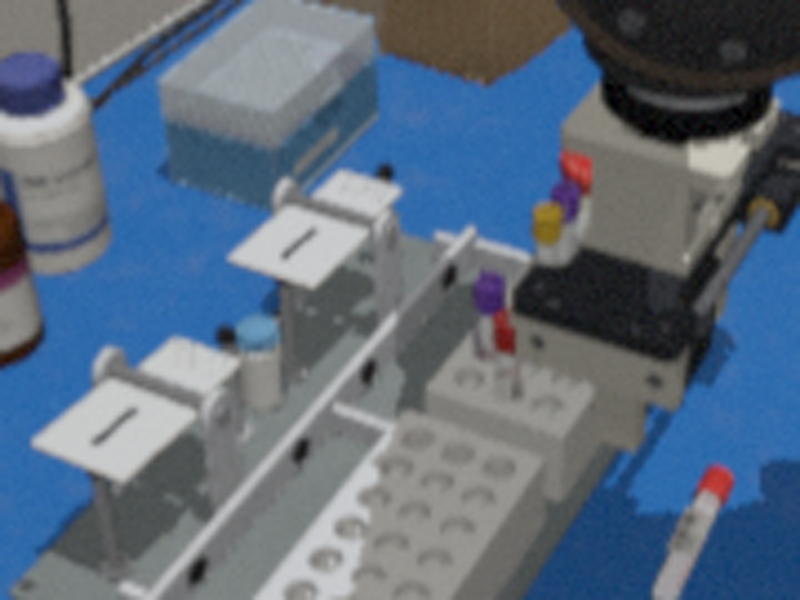

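Emit:
apply_moves:
  moves:
    - [1,0,0.003,0.004,0.004]
    - [1,0.004,0,0,0]
    - [1,0.004,0,0,0]
    - [1,0.003,0,0,0]
    - [1,0.003,0,0,0]
    - [1,0.003,0,0,0]
    - [1,0.003,0,0,0]
    - [1,0,0,0,0]

```text
t: 4.53
eef_pos: [0.4366, -0.0119, 0.0425]
ee_rot: [3.142, -0.0, 0.09]
force: [-1.1, 0.0, 0.4]
width: 0.0875
```

```bash
python3 st.py;python3 look.py b side,top
```

```text
t 4.53 dock mm [[-88.1 -77.   42.5]] yaw-dock -0.0006 rp [ 3.1415e+00 -2.0000e-04] q [ 0.43  0.19 -0.73  0.   -0.65  1.23] F [-1.1   0.01  0.45] w 0.0875
```

View pics/side_b.png

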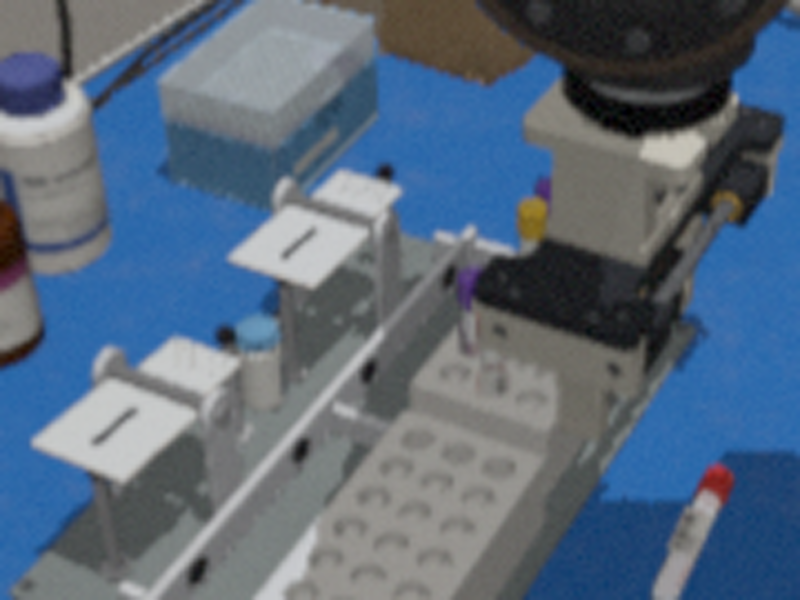

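Emit:
apply_moves:
  moves:
    - [1,0.003,0,0,0]
    - [1,0.003,0,0,0]
    - [1,0.003,0,0,0]
    - [1,0.003,0,0,0]
    - [1,0.003,0,0,0]
    - [1,0.003,0,0,0]
    - [1,0.003,0,0,0]
    - [1,0.003,0,0,0]
    - [1,0.003,0,0,0]
    - [1,0.003,0,0,0]
    - [1,0.002,0,0,0]

```text
t: 5.55
eef_pos: [0.4683, -0.009, 0.0426]
ee_rot: [3.142, -0.0, 0.09]
force: [-1.5, 0.1, -1.0]
width: 0.0878
```

```bash
python3 st.py;python3 look.py c side,top
```

```text
t 5.55 dock mm [[-56.2 -77.   42.6]] yaw-dock -0.0006 rp [ 3.1416e+00 -1.0000e-04] q [ 0.4   0.23 -0.67  0.   -0.67  1.26] F [-1.55  0.09 -1.01] w 0.0878
```

View pics/side_c.png

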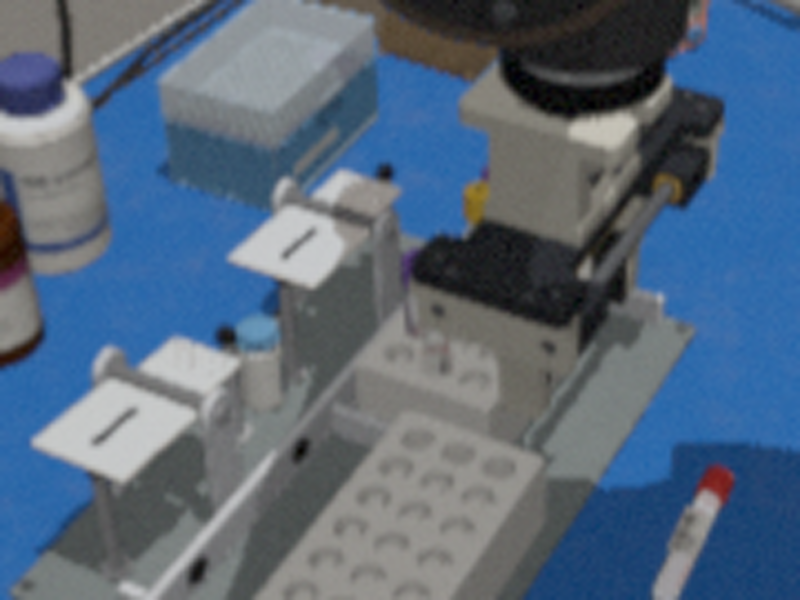

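Emit:
apply_moves:
  moves:
    - [1,0.002,0,0,0]
    - [1,0.002,0,0,0]
    - [1,0.001,0,0,0]
    - [1,0.001,0,0,0]
    - [1,0,0,0,0]

```text
t: 6.07
eef_pos: [0.4739, -0.0085, 0.0426]
ee_rot: [3.142, -0.0, 0.09]
force: [-0.9, -0.4, -0.2]
width: 0.0875
```

```bash
python3 st.py
```

```text
t 6.07 dock mm [[-50.6 -77.1  42.6]] yaw-dock -0.0005 rp [ 3.1415 -0.    ] q [ 0.4   0.24 -0.65  0.   -0.67  1.26] F [-0.86 -0.44 -0.18] w 0.0875
```

Emit:
apply_moves:
  moves:
    - [1,0.001,0,0,0]
    - [1,0.001,0,0,0]
    - [1,0.001,0,0,0]
    - [1,0,0,0,0]

```text
t: 6.4
eef_pos: [0.476, -0.0085, 0.0424]
ee_rot: [3.141, 0.002, 0.09]
force: [-4.4, -0.5, 3.0]
width: 0.0876
```

```bash
python3 st.py
```

```text
t 6.4 dock mm [[-48.5 -77.2  42.4]] yaw-dock -0.0005 rp [3.1413e+00 1.7000e-03] q [ 0.4   0.25 -0.65 -0.   -0.68  1.26] F [-4.45 -0.55  2.99] w 0.0876
```

Emit:
apply_moves:
  moves:
    - [1,0.001,0,0,0]
    - [1,0.001,0,0,0]
    - [1,0,0,0,0]

```text
t: 6.65
eef_pos: [0.476, -0.0087, 0.042]
ee_rot: [3.141, 0.005, 0.09]
force: [-10.5, 2.3, 7.3]
width: 0.0876
```

```bash
python3 st.py;python3 look.py d side,top
```

```text
t 6.65 dock mm [[-48.5 -77.4  42. ]] yaw-dock -0.0009 rp [3.1409 0.005 ] q [ 0.4   0.25 -0.65 -0.   -0.68  1.27] F [-10.49   2.35   7.28] w 0.0876
```

View pics/side_d.png

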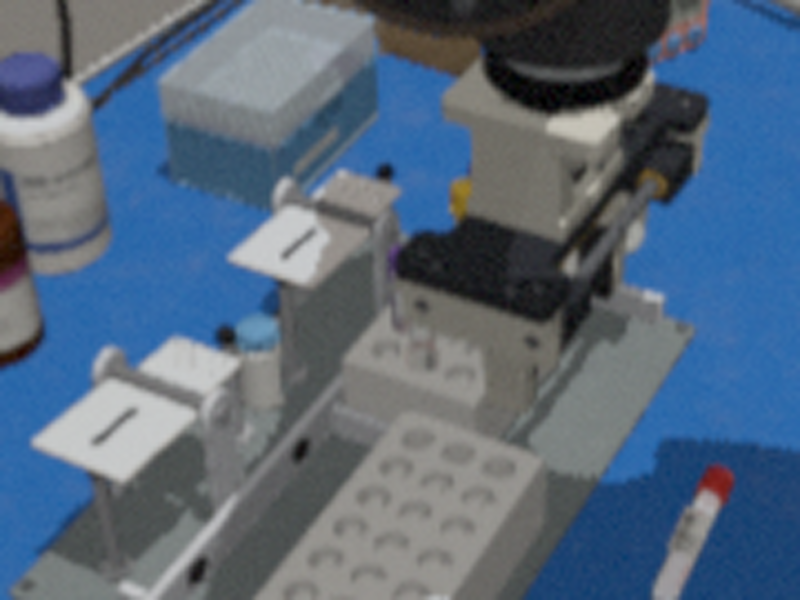

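Emit:
apply_moves:
  moves:
    - [1,-0.003,0,0,0]
    - [1,-0.006,0,0,0]
    - [1,-0.015,0,0,0]
    - [1,-0.025,0,0,0]
    - [1,-0.01,0,-0.02,0]
    - [1,0,0,-0.04,0]
    - [1,0,0,-0.04,0]
    - [1,0,0.04,-0.04,0]
    - [1,0,0.04,0,0]
    - [1,0,0.04,0,0]
    - [1,0,0.04,0,0]
    - [1,0,0.04,0,0]

```text
t: 7.75
eef_pos: [0.4377, -0.2039, 0.173]
ee_rot: [3.141, -0.003, 0.091]
force: [1.5, 0.8, 0.0]
width: 0.0875
```

```bash
python3 st.py;python3 look.py e side,top
```

```text
t 7.75 dock mm [[-104.4 -268.3  173. ]] yaw-dock 0.0003 rp [ 3.141  -0.0034] q [-0.03  0.08 -0.48  0.   -1.    1.69] F [1.46 0.79 0.02] w 0.0875
```

View pics/side_e.png

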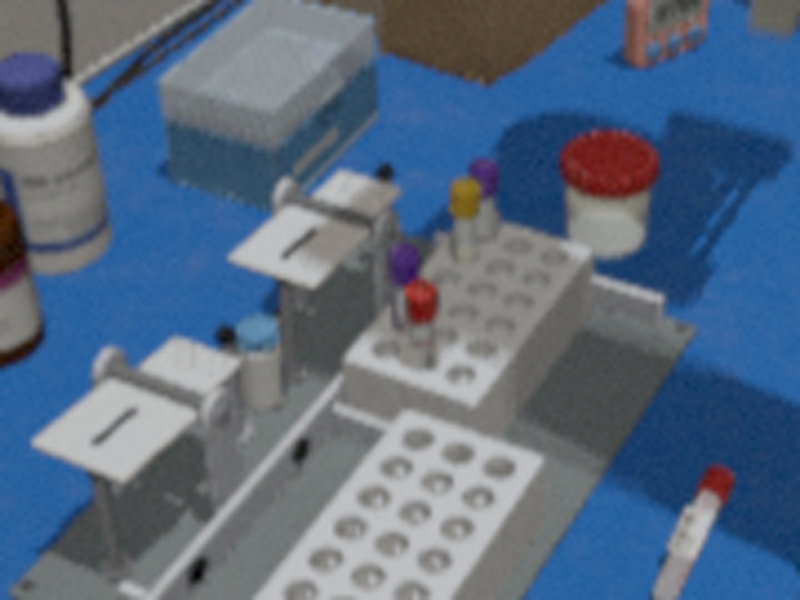

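View pics/top_e.png

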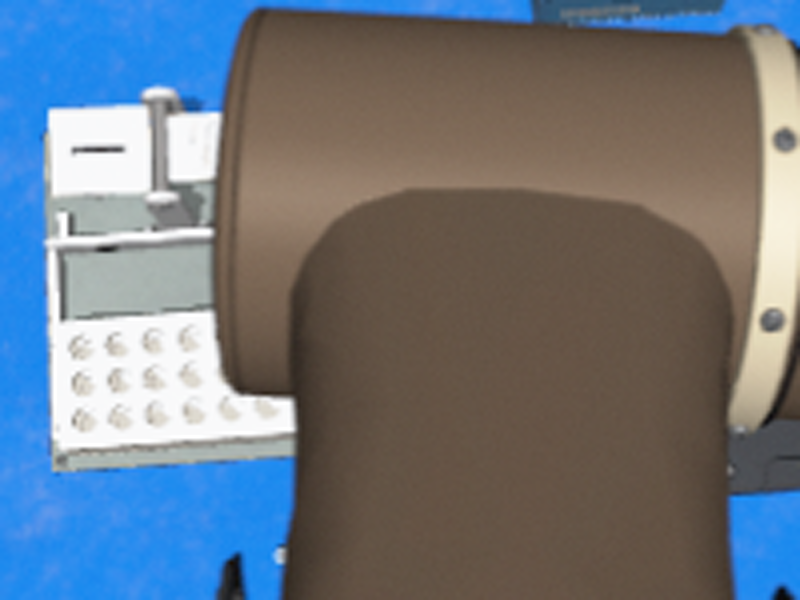

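Run:
```python
from ov import *
for t in ("0","e"):
    f=pickle.load(open("side0.pkl" if t=="0" else "side_e.pkl","rb"))
    P=Dinv(cloud(f).reshape(-1,3)); P=P[~np.isnan(P[:,0])]
    for nm,a,b in (("full",-.155,-.004),("empty",.004,.155)):
        Q=P[(P[:,2]>.047)&(P[:,2]<.055)&(P[:,1]>a)&(P[:,1]<b)&(P[:,0]<.06)&(P[:,0]>-.12)]
        # front edge per y-bin
        for lo in np.arange(a+.01,b-.02,.03):
            s=Q[(Q[:,1]>lo)&(Q[:,1]<lo+.03)]
            print(t,nm,round(lo,3),"front",np.percentile(s[:,0],1).round(4),"back",np.percentile(s[:,0],99).round(4)) if len(s)>10 else 0
        r=cv2.minAreaRect(Q[:,:2].astype(np.float32)*1000);print(r)
```

```text
0 full -0.145 front -0.0865 back -0.0298
0 full -0.115 front -0.0861 back -0.0111
0 full -0.085 front -0.0864 back 0.0517
0 full -0.055 front -0.0862 back -0.011
0 full -0.025 front -0.086 back -0.0112
((-16.704376220703125, -77.2751693725586), (142.72352600097656, 141.0656280517578), 89.38202667236328)
0 empty 0.014 front -0.0847 back -0.01
0 empty 0.044 front -0.085 back 0.0494
0 empty 0.074 front -0.085 back 0.0514
0 empty 0.104 front -0.0858 back -0.0101
0 empty 0.134 front -0.0857 back -0.011
((-15.72607421875, 79.97106170654297), (140.46070861816406, 142.1588897705078), 0.6651091575622559)
e full -0.145 front -0.0385 back 0.0268
e full -0.115 front -0.0383 back 0.0365
e full -0.085 front -0.0382 back 0.0517
e full -0.055 front -0.0382 back 0.0367
e full -0.025 front -0.0377 back 0.037
((7.320526123046875, -77.41104125976562), (93.07215118408203, 145.11436462402344), 0.3891352713108063)
e empty 0.014 front -0.0848 back -0.01
e empty 0.044 front -0.0846 back 0.0501
e empty 0.074 front -0.085 back 0.0513
e empty 0.104 front -0.0858 back -0.0104
e empty 0.134 front -0.0856 back -0.0107
((-15.136589050292969, 79.19567108154297), (141.70416259765625, 142.407958984375), 0.2776855528354645)
```

Emit:
apply_moves:
  moves:
    - [-1,0,0,0,0.12]
    - [-1,0,0,0,0.12]
    - [-1,0,0,0,0.12]
    - [-1,0,0,0,0.12]
    - [-1,0,0,0,0.12]
    - [-1,0,0,0,0.12]
    - [-1,0,0,0,0.12]
    - [-1,0,0,0,0.12]
    - [-1,0,0,0,0.12]
    - [-1,0,0,0,0.12]
    - [-1,0,0,0,0.12]
    - [-1,0,0,0,0.12]

```text
t: 8.85
eef_pos: [0.4375, -0.2017, 0.1722]
ee_rot: [-3.14, -0.001, -1.355]
force: [1.1, -0.1, 0.4]
width: 0.0135
```

Emit:
apply_moves:
  moves:
    - [-1,0,0,0,0.12]
    - [-1,0,0,0,0]
    - [-1,0,0,0,0]

```text
t: 9.1
eef_pos: [0.4374, -0.2018, 0.1722]
ee_rot: [-3.141, -0.0, -1.466]
force: [0.6, 0.4, 0.2]
width: 0.0007
```

```bash
python3 st.py
python3 - <<'E'
from ov import *
for fn in ("top0.pkl","side0.pkl"):
    f=pickle.load(open(fn,"rb"))
    P=Dinv(cloud(f).reshape(-1,3)); P=P[~np.isnan(P[:,0])]
    for x in np.arange(.12,.26,.02):
        s=P[(P[:,0]>x)&(P[:,0]<x+.02)&(P[:,1]>-.17)&(P[:,1]<.06)]
        print(fn,x.round(2),s[:,2].max().round(3) if len(s) else None)
E
```

```text
t 9.1 dock mm [[-104.5 -266.2  172.2]] yaw-dock -1.5564 rp [-3.1405e+00 -2.0000e-04] q [-0.02  0.08 -0.48  0.   -1.    0.13] F [0.55 0.44 0.17] w 0.0007
top0.pkl 0.12 0.008
top0.pkl 0.14 0.006
top0.pkl 0.16 0.079
top0.pkl 0.18 0.078
top0.pkl 0.2 0.079
top0.pkl 0.22 0.106
top0.pkl 0.24 0.125
top0.pkl 0.26 0.128
side0.pkl 0.12 -0.0
side0.pkl 0.14 0.0
side0.pkl 0.16 0.076
side0.pkl 0.18 0.076
side0.pkl 0.2 0.075
side0.pkl 0.22 0.103
side0.pkl 0.24 0.121
side0.pkl 0.26 0.124
```

Emit:
apply_moves:
  moves:
    - [-1,0,0,0,0.014]
    - [-1,-0.026,-0.031,0,0]
    - [-1,-0.026,-0.031,0,0]
    - [-1,-0.026,-0.031,0,0]
    - [-1,-0.026,-0.031,0,0]
    - [-1,-0.026,-0.031,0,0]
    - [-1,-0.026,-0.031,0,0]
    - [-1,0,0,0.02,0]
    - [-1,0,0,0.02,0]
    - [-1,0,0,0.01,0]
    - [-1,0,0,0,0]
    - [-1,0,0,0,0]

```text
t: 10.1
eef_pos: [0.6086, -0.0309, 0.122]
ee_rot: [3.141, -0.001, -1.483]
force: [0.2, 0.9, 0.4]
width: 0.0006
```

```bash
python3 st.py;python3 look.py f side,top
```

```text
t 10.1 dock mm [[  81.5 -111.5  122. ]] yaw-dock -1.5737 rp [ 3.1407e+00 -5.0000e-04] q [ 0.27  0.34 -0.27  0.   -0.96 -0.18] F [0.15 0.85 0.42] w 0.0006
```

View pics/side_f.png

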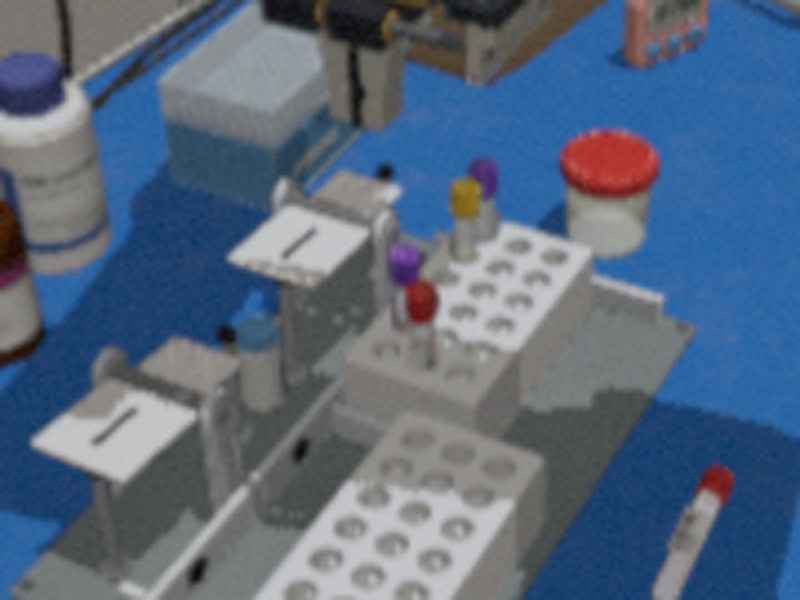

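Emit:
apply_moves:
  moves:
    - [-1,-0.003,-0.001,0.01,0]
    - [-1,0,0,0.015,0]
    - [-1,0,0,0.01,0]
    - [-1,0,0,0.004,0]
    - [-1,0,0,0.004,0]
    - [-1,0,0,0.004,0]
    - [-1,0,0,0,0]

```text
t: 10.78
eef_pos: [0.6097, -0.0274, 0.0747]
ee_rot: [-3.142, -0.0, -1.484]
force: [-0.8, -0.3, 0.1]
width: 0.0002
```

```bash
python3 st.py;python3 look.py g side
```

```text
t 10.78 dock mm [[  82.9 -108.2   74.7]] yaw-dock -1.5745 rp [-3.1415e+00 -1.0000e-04] q [ 0.27  0.39 -0.32  0.   -0.86 -0.19] F [-0.79 -0.31  0.07] w 0.0002
```

View pics/side_g.png

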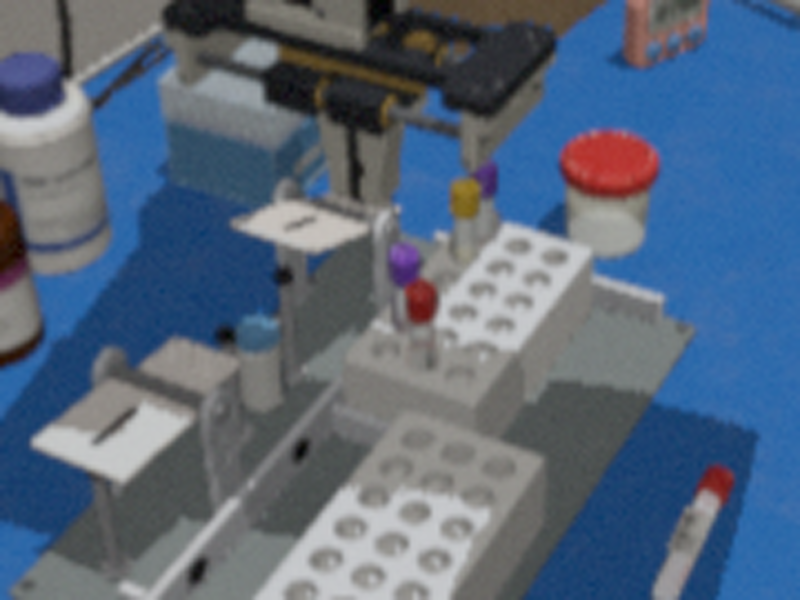

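Run:
```python
from ov import *
f=pickle.load(open("side_g.pkl","rb")); w=Dinv(cloud(f).reshape(-1,3)).reshape(384,512,3)
f0=pickle.load(open("side_e.pkl","rb")); w0=cloud(f0)
# changed pixels
m=np.abs(f["z_map"]-f0["z_map"])>.03
P=w[m]; P=P[~np.isnan(P[:,0])]
for x in np.arange(-.04,.2,.02):
    s=P[(P[:,0]>x)&(P[:,0]<x+.02)&(P[:,1]<-.05)&(P[:,1]>-.2)&(P[:,2]>.05)]
    if len(s): print(x.round(2),len(s),np.percentile(s[:,2],[1,5]).round(3),s[:,1].min().round(3),s[:,1].max().round(3))
```

```text
-0.02 366 [0.14  0.143] -0.145 -0.067
0.0 195 [0.146 0.154] -0.147 -0.067
0.02 1025 [0.154 0.174] -0.136 -0.051
0.04 1577 [0.145 0.156] -0.149 -0.052
0.06 1391 [0.092 0.11 ] -0.133 -0.06
0.08 806 [0.094 0.108] -0.103 -0.059
0.1 521 [0.092 0.15 ] -0.1 -0.051
0.12 184 [0.151 0.154] -0.113 -0.069
0.14 126 [0.151 0.153] -0.119 -0.067
0.16 250 [0.14  0.142] -0.141 -0.067
```

Body bottom is at z≈0.14, as specified. I keep pressing.

Emit:
apply_moves:
  moves:
    - [-1,0,0,0.004,0]
    - [-1,0,0,0.004,0]
    - [-1,0,0,0.004,0]
    - [-1,0,0,0,0]

```text
t: 11.17
eef_pos: [0.6092, -0.0275, 0.0622]
ee_rot: [3.141, -0.0, -1.484]
force: [-0.2, 0.2, -0.3]
width: 0.0007
```

```bash
python3 st.py;python3 look.py h side
```

```text
t 11.17 dock mm [[  82.4 -108.3   62.2]] yaw-dock -1.5747 rp [ 3.1408e+00 -1.0000e-04] q [ 0.27  0.4  -0.33 -0.   -0.83 -0.19] F [-0.24  0.24 -0.29] w 0.0007
```

View pics/side_h.png

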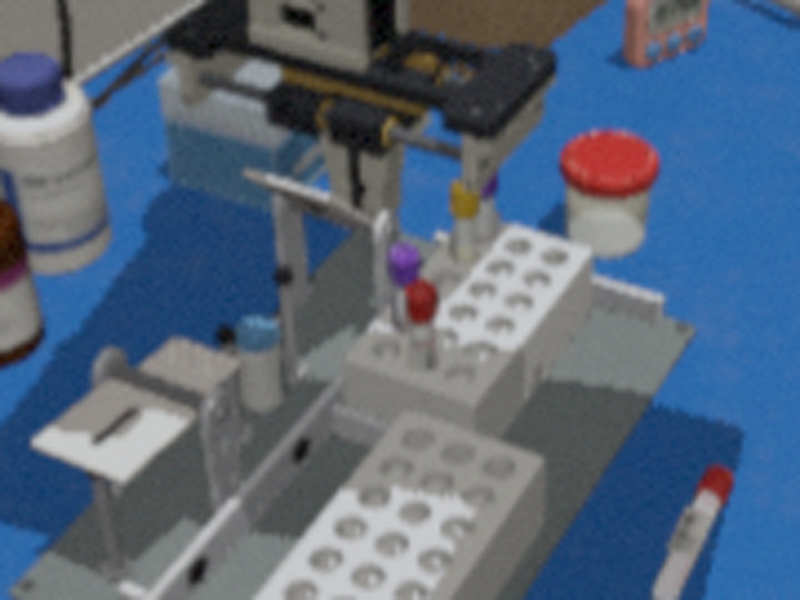

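Emit:
apply_moves:
  moves:
    - [-1,0,0,0.004,0]
    - [-1,0,0,0,0]
    - [-1,0,0,-0.02,0]
    - [-1,0,0,-0.04,0]
    - [-1,0,0,-0.04,0]
    - [-1,0,0,-0.015,0]
    - [-1,-0.03,0,0,0]
    - [-1,-0.035,0,0,0]
    - [-1,-0.035,0,0,0]
    - [-1,0,0,0,0]
    - [-1,0,0,0,0]

```text
t: 12.13
eef_pos: [0.6005, 0.0739, 0.174]
ee_rot: [3.141, 0.0, -1.481]
force: [0.0, -0.4, -0.3]
width: 0.0003
```

```bash
python3 st.py;python3 look.py i side
python3 - <<'E'
from ov import *
f=pickle.load(open("side_i.pkl","rb")); w=Dinv(cloud(f).reshape(-1,3)); w=w[~np.isnan(w[:,0])]
s=w[(abs(w[:,0]-.083)<.02)&(w[:,1]>-.09)&(w[:,1]<.02)&(w[:,2]>.07)&(w[:,2]<.146)]
print(len(s)); 
for z in np.arange(.07,.146,.01):
    q=s[(s[:,2]>=z)&(s[:,2]<z+.01)]
    if len(q): print(z.round(2),len(q),np.median(q[:,1]).round(4))
E
```

```text
t 12.13 dock mm [[ 83.   -6.4 174. ]] yaw-dock -1.5717 rp [3.1414e+00 1.0000e-04] q [ 0.44  0.28 -0.22 -0.   -1.07 -0.36] F [ 0.01 -0.38 -0.26] w 0.0003
144
0.07 38 -0.0739
0.08 17 -0.0722
0.09 13 -0.0621
0.1 17 -0.0553
0.11 20 -0.0474
0.12 38 -0.04
0.13 1 -0.0377
```

View pics/side_i.png

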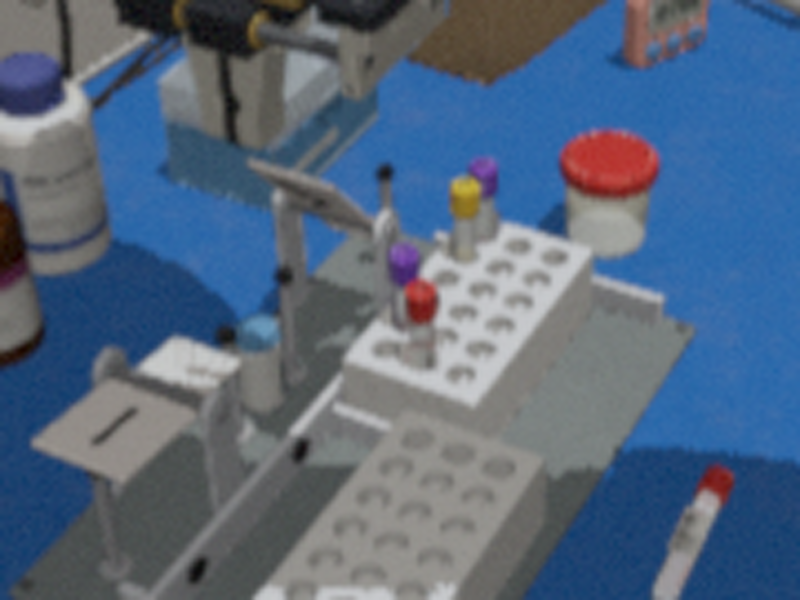

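Emit:
apply_moves:
  moves:
    - [-1,0,0,0.03,0]
    - [-1,0,0,0.03,0]
    - [-1,0,0,0.017,0]
    - [-1,0.006,0,0,0]
    - [-1,0.008,0,0,0]
    - [-1,0.008,0,0,0]
    - [-1,0.008,0,0,0]
    - [-1,0.008,0,0,0]
    - [-1,0.008,0,0,0]
    - [-1,0.008,0,0,0]
    - [-1,0.008,0,0,0]
    - [-1,0,0,0,0]

```text
t: 13.18
eef_pos: [0.6062, 0.0089, 0.0972]
ee_rot: [-3.142, -0.0, -1.485]
force: [-1.2, 0.0, 0.5]
width: 0.0004
```

```bash
python3 st.py;python3 look.py j side
```

```text
t 13.18 dock mm [[ 82.8 -71.7  97.2]] yaw-dock -1.5757 rp [-3.1416e+00 -1.0000e-04] q [ 0.34  0.36 -0.31  0.   -0.9  -0.25] F [-1.18  0.    0.47] w 0.0004
```

View pics/side_j.png

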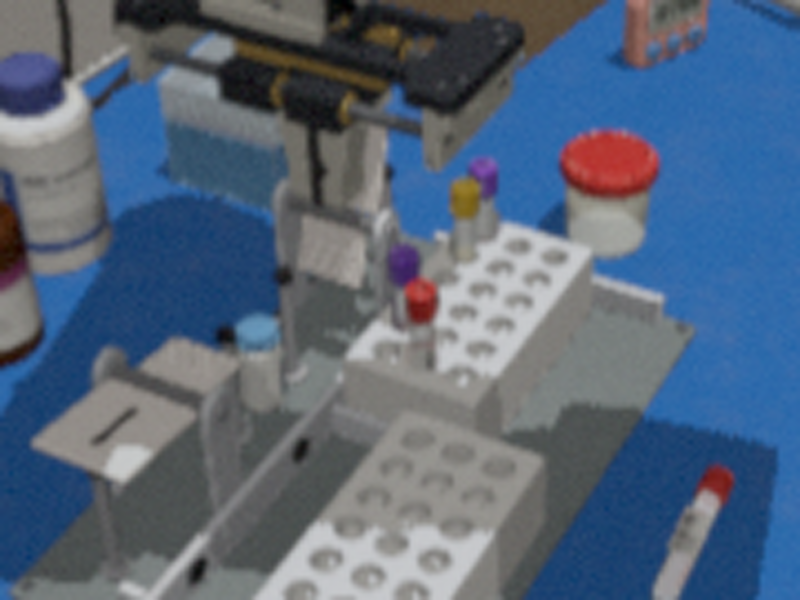

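Emit:
apply_moves:
  moves:
    - [-1,0.006,0,0,0]
    - [-1,0.006,0,0,0]
    - [-1,0.006,0,0,0]
    - [-1,0.006,0,0,0]
    - [-1,0.006,0,0,0]
    - [-1,0.006,0,0,0]
    - [-1,0.004,0,0,0]
    - [-1,0,0,0,0]

```text
t: 13.9
eef_pos: [0.6097, -0.0304, 0.097]
ee_rot: [3.141, -0.0, -1.485]
force: [-0.3, 0.3, 0.6]
width: 0.0005
```

```bash
python3 st.py;python3 look.py k side
```

```text
t 13.9 dock mm [[  82.6 -111.2   97. ]] yaw-dock -1.5753 rp [ 3.1414e+00 -2.0000e-04] q [ 0.27  0.36 -0.3   0.   -0.91 -0.18] F [-0.31  0.34  0.59] w 0.0005
```

View pics/side_k.png

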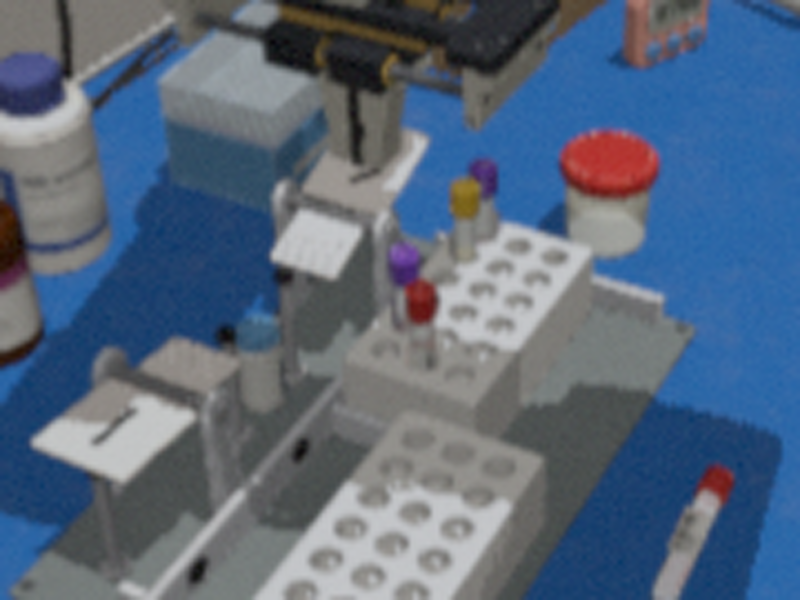

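Emit:
apply_moves:
  moves:
    - [-1,0.005,0,0.001,0]
    - [-1,0.005,0,0.003,0]
    - [-1,0,0,0.004,0]
    - [-1,0,0,0.003,0]
    - [-1,0,0,0.002,0]
    - [-1,0,0,0,0]

```text
t: 14.45
eef_pos: [0.6101, -0.0394, 0.0832]
ee_rot: [3.14, -0.0, -1.484]
force: [0.1, 0.0, 0.1]
width: 0.0003
```

```bash
python3 st.py
```

```text
t 14.45 dock mm [[  82.3 -120.1   83.2]] yaw-dock -1.5747 rp [ 3.1404e+00 -1.0000e-04] q [ 0.25  0.38 -0.31 -0.   -0.88 -0.17] F [0.14 0.01 0.14] w 0.0003
```

Emit:
apply_moves:
  moves:
    - [-1,0,0,0.001,0]
    - [-1,0,0,0.001,0]
    - [-1,0,0,0,0]

```text
t: 14.7
eef_pos: [0.6106, -0.0393, 0.0823]
ee_rot: [-3.141, -0.0, -1.483]
force: [-1.4, -0.2, 1.7]
width: 0.0006
```

```bash
python3 st.py
```

```text
t 14.7 dock mm [[  82.8 -120.1   82.3]] yaw-dock -1.5742 rp [-3.1415e+00 -1.0000e-04] q [ 0.25  0.38 -0.31  0.   -0.88 -0.17] F [-1.35 -0.15  1.74] w 0.0006
```

Emit:
apply_moves:
  moves:
    - [-1,0,0,0.001,0]
    - [-1,0,0,0.001,0]
    - [-1,0,0,0,0]

```text
t: 14.95
eef_pos: [0.6108, -0.0393, 0.0819]
ee_rot: [-3.141, -0.0, -1.483]
force: [-6.6, 1.4, 14.7]
width: 0.0002
```

```bash
python3 st.py
```

```text
t 14.95 dock mm [[  82.9 -120.1   81.9]] yaw-dock -1.5738 rp [-3.1406e+00 -3.0000e-04] q [ 0.25  0.38 -0.31  0.   -0.87 -0.17] F [-6.6   1.43 14.68] w 0.0002
```

Emit:
apply_moves:
  moves:
    - [-1,0,0,-0.005,0]
    - [-1,0,0,-0.02,0]
    - [-1,0,0,-0.04,0]
    - [-1,0,0,-0.04,0]
    - [-1,0,0,-0.04,0]
    - [-1,-0.04,0,0,0]
    - [-1,-0.04,0,0,0]
    - [-1,-0.04,0,0,0]
    - [-1,-0.04,0,0,0]
    - [-1,-0.04,0,0,0]
    - [-1,-0.04,0,0,0]
    - [-1,-0.04,0,0,0]

```text
t: 15.95
eef_pos: [0.5857, 0.2415, 0.2252]
ee_rot: [-3.141, 0.0, -1.484]
force: [0.6, -0.1, 0.6]
width: 0.0005
```

Emit:
apply_moves:
  moves:
    - [-1,-0.04,0.01,0,0]
    - [-1,-0.04,0.01,0,0]
    - [-1,-0.04,0.01,0,0]
    - [-1,-0.04,0.01,0,0]
    - [-1,-0.04,0.01,0,0]
    - [-1,-0.04,0.01,0,0]
    - [-1,-0.04,0.01,0,0]
    - [-1,0,0,0,0]
    - [-1,0,0,0,0]

```text
t: 16.7
eef_pos: [0.4907, 0.5146, 0.2238]
ee_rot: [3.141, -0.001, -1.481]
force: [0.7, -0.5, 0.4]
width: 0.0008
```

```bash
python3 st.py;python3 look.py l side,top
```

```text
t 16.7 dock mm [[ 13.5 442.4 223.8]] yaw-dock -1.5714 rp [ 3.1407e+00 -8.0000e-04] q [ 1.08  0.42  0.1  -0.   -1.25 -0.99] F [ 0.69 -0.52  0.43] w 0.0008
```

View pics/side_l.png

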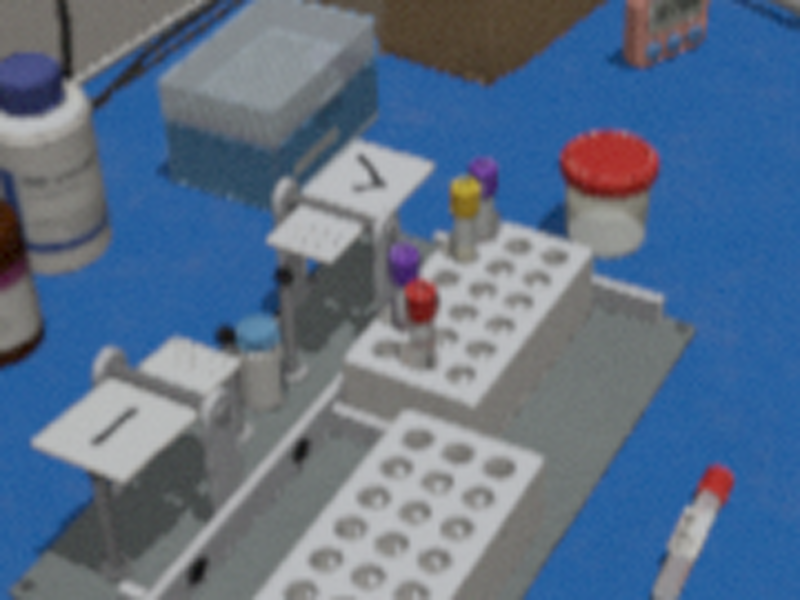

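View pics/top_l.png

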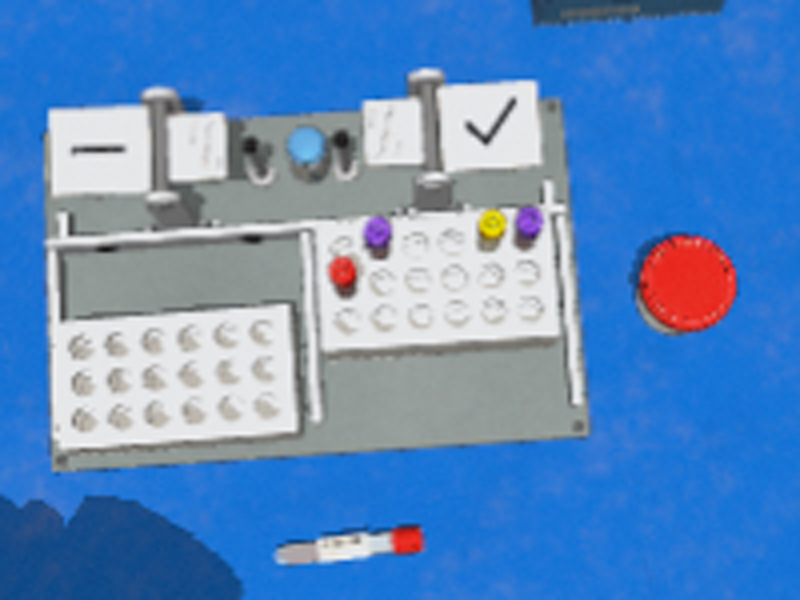

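Run:
```python
from ov import *
for n in ("top","side"):
    f0=pickle.load(open(f"{n}0.pkl","rb")); f=pickle.load(open(f"{n}_l.pkl","rb"))
    w=Dinv(cloud(f).reshape(-1,3)); w=w[~np.isnan(w[:,0])]
    y=w[:,1]+.0785
    for a,b in ((-.06,-.02),(.015,.035)):
        s=(y>a)&(y<b)&(abs(w[:,0]-.083)<.018)&(w[:,2]>.07)&(w[:,2]<.1)
        print(n,"flag slope,z",np.polyfit(y[s],w[s,2],1).round(4),s.sum())
    Q=w[(w[:,2]>.047)&(w[:,2]<.055)&(w[:,1]>-.15)&(w[:,1]<-.01)&(w[:,0]<.03)&(w[:,0]>-.12)]
    for lo in (-.145,-.115,-.085,-.055,-.03): 
        s=Q[(Q[:,1]>lo)&(Q[:,1]<lo+.02)]; print(n,"front",lo,np.percentile(s[:,0],1).round(4))
    d=np.abs(f["color"].astype(int)-f0["color"]).max(-1)
    # changed pixels by region
    for nm,p in (("cup",(-.013,-.223,.059)),("vial",(.086,-.0025,.055)),("tube",(-.151,-.016,.01)),("emptyrack",(-.047,.078,.052)),("leftflag",(.083,.11,.082))):
        u,v=proj(f,D(p))[0].astype(int); r=14
        print(n,nm,(d[v-r:v+r,u-r:u+r]>60).sum())
```

```text
top flag slope,z [0.0086 0.0821] 254
top flag slope,z [-0.0023  0.0822] 129
top front -0.145 -0.0363
top front -0.115 -0.0361
top front -0.085 -0.0367
top front -0.055 -0.0368
top front -0.03 -0.0371
top cup 0
top vial 186
top tube 0
top emptyrack 0
top leftflag 0
side flag slope,z [0.0068 0.0805] 137
side flag slope,z [-0.0058  0.0802] 81
side front -0.145 -0.0376
side front -0.115 -0.0379
side front -0.085 -0.0382
side front -0.055 -0.0383
side front -0.03 -0.0379
side cup 25
side vial 56
side tube 0
side emptyrack 0
side leftflag 0
```

```bash
python3 -c "
from station import job
print(job.job_done())"
```

```text
the job is handed in; nothing more can be done
None
```

The full rack is home against its stops and the flag behind its lane lies flat with the tick up; I handed the job in about 17 s into the 48 s.

- **Rack:** The four-tube rack was in the right lane. I pushed it back with the open fingertips against its front wall until it stopped and the force rose to about 10 N. Afterwards its front edge measured at dock x = -36 to -38 mm, where home is -38. The top camera reads about 1–2 mm further in than the side camera, which is within calibration. All four tubes are still upright.
- **Flag:** With closed fingertips I pressed the tab down, swept the leaf over, and pressed it onto its stop with about 15 N. The last pictures show the tick face up, with both cameras measuring the leaf level to within about 0.01 rad.
- **Everything else:** The empty rack, left flag and loose tube showed no change between the first and last pictures. The automatic image check flagged some changed pixels around the vial (both cameras) and the cup (side camera only). By eye, both stand where they started, and I put the changes down to the moved flag and rack next to them.

While the rack was against the stops I also saw about 7 N upward on the tool. I took it as friction at the rack's front wall but did not confirm that. The pictures afterwards showed nothing displaced.

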